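Rock a blood tube to mix it and hold it tilted

ROBOT

A 6-joint arm with a two-finger parallel gripper is mounted at the origin on a cart in front of the work surface, level with it; the furniture and walls round the work are solid. World frame = base frame: x ahead of the robot, y to its left, z up, the work surface at z = 0. Lengths are in m, angles in degrees, forces in N, time in s.
With the tool pointing down it reaches from about 0.3 to 0.75 m from the base axis. Payload 8.5 kg.
Tool frame: the origin (TCP) lies at the very end of the fingers, on their centre line; the grasp point (between the pads) lies 19 mm behind it; z points along the fingers, y is the line along which they close (so a half turn about z gives the same grasp; the last joint's range is limited). The gripper opens to 85 mm and grips with 20 to 120 N. Pads are 22 mm wide; open, the fingers measure 114 mm over their backs; the gripper's body (76 mm by 85 mm) begins 54 mm behind the grasp point. The pads swing forward as they close: fully open they stand 13 mm farther back than shut.
Start: joints at [-80.346, 21.807, 74.336, -0, 83.858, -12.336], TCP at [0.206, -0.51, 0.231] pointing down, gripper open.
Joint ranges: [-178.18, 178.18], [-50.72, 133.34], [12.68, 142.11], [-81.47, 261.47], [9.98, 163.14], [-165.26, 165.26]. Speed limits (degrees/s): [136.94, 136.94, 180, 180, 180, 180].

INTERFACE

Orientations are given as a 3x3 rotation matrix whose columns are the frame's x, y, z axes.
In Python, from rig import env gives the robot as it stands.
- The arm moves only by the tool move_arm, never from a script. Its argument "plan" is a list of rows, each a list of 7 numbers: the turn, a rotation vector about the tool's x, y, z in degrees, then the shift along the tool's x, y, z in cm, then the gripper command: -1 is shut, 1 is fully open, values between are in proportion. In form: [[ax, ay, az, tx, ty, tz, jaw], ...]. A call has 1 to 5 rows; each row is the pose to reach, as a shift and turn from the pose commanded when the call began, along the tool's axes at that moment; what a row does not reach only later rows make up. A row lasts 1/10 s, in which the tool goes at most 50 mm and 8.59 degrees, less where a joint would pass 70% of its speed; a pose out of reach is approached as far as the arm can. A call with a gripper value outside its range is refused whole. The fingers move at their own pace and stop on an object; "squeeze" is the grip in N (left out, the last holds). Time passes only in rows, so rows that repeat a pose let the fingers close. It gives the time, the measured TCP pose, the force, the opening and the grip force at its end, in the units of the state.
- env.observe(): the state, without advancing time (a new reading comes with each control period).
- env.get_image(name): name is "scene" or "side" or "wrist"; returns a dict with "color" (420x560x3 uint8, red, green, blue), "fov_y" (degrees; the focal length in pixels is half the picture's height over the tangent of half this angle, whatever the lens; pixels are square), "cx", "cy" (the principal point, pixels), "distortion" ([k1, k2, p1, p2, k3] as OpenCV has them; the pictures are not rectified), "R" (3x3) and "t" (3): a world point X has camera coordinates R X + t. Camera axes: x right, y down, z forward; pixel columns grow to the right and rows downward; lengths in m; the calibration is good to about 2 mm. A picture is of the moment at which its call begins. There is no depth.
- env.close_job(): hands the job in; it is judged then, once.
Trained networks look in a picture, given as the dict that the camera call returned (one of the last four; its "shot" number tells which), for a name from the list of things; names that differ only in an ending like _2 or _b are one class to them, and where a whole thing is asked for, a point or a joint stands for the part that bears it (a point fixed in the world has none). Each returns a list of dicts, best first, with "conf" (0 to 1); they miss things now and then, are a little off and sometimes report something else, mostly with a low value. They report only what shows in the picture. A call takes as long as a camera call.
- env.outline_of(target, picture): "mask" (420x560 bool, what is visible of it) and "bbox" ([centre column, centre row, width, height] in pixels, round what is visible of it).
- env.tip_of(target, picture): "pixel" ([column, row] in pixels: a listed point, or the origin of a listed thing).
The state is a dict: "time_s": time; "q": joint angles; "qvel": joint speeds; "joint_efforts": joint torques, N m; "position": TCP position; "tool_rot": TCP orientation; "ft_force": force on the tool from outside, world axes, zero at the start; "wrist_torque": the same for the moment, N m; "grip_width": finger opening in m; "gripper_force": force on a finger pad.
Only numpy, scipy, OpenCV 4.12 (cv2) and the standard library are available. Lean on these libraries where they do the work, as an engineer would, in place of code of your own. Each camera call takes 0.05 s, during which the arm holds its last target. There are 200 camera calls.

TASK

Mix the sample in the gold-capped tube of the green four-well stand: grip it by its cap, draw it upright out of the stand until its rounded foot is at least 10 cm above the worktop, and, keeping it at least that high, lean it over to about 50 degrees from upright, bring it back upright, then lean it over to about 50 degrees again. Finish while still holding the tube like that, leaning, motionless and raised, cap end higher than the foot and touching nothing but the fingers. Leave the other three tubes standing in the stand and everything else on the worktop where it is.

Things in the scene. Friction and masses are not known exactly. Their poses are not given: they have to be found in the camera images.
- gold_tube: closed clear plastic blood tube with a gold (amber) ribbed cap, stands upright in one of the four wells of the stand (any of them). 118 mm long, glass 12.4 mm in diameter, cap 18 mm in diameter over the uppermost 18 mm, 20 g. Origin at the centre of the foot, z axis along the tube toward the cap
- gold_cap (a point): centre of the gold cap, on the tube's axis 109 mm from the foot; about 117 mm above the worktop at the start
- red_tube: same tube with a red cap, in another well; origin at its foot, z toward the cap. Stays
- lavender_tube: same tube with a light purple cap, in another well; origin at its foot, z toward the cap. Stays
- grey_tube: same tube with a grey cap, in another well; origin at its foot, z toward the cap. Stays
- tube_stand: green bench tube stand, fixed, 62 (x) x 236 (y) x 55 mm high; origin under its centre, z up. The tubes stand on its 8 mm foot slab in four 15 mm wells in a row along its y axis, at y = -82.5, -27.5, 27.5 and 82.5 mm; they fit loosely and draw straight up. The caps stand 53 to 71 mm above its top plate
- timer: small white bench timer lying flat, 64 x 68 x 18 mm, loose; origin under its centre. Bystander
- marker: white marker pen with black cap lying flat, 17 x 135 x 16 mm, long side along its y, loose; origin under its centre. Bystander
- cup_jar: clear specimen jar with an orange-yellow lid, 60 mm in diameter, 68 mm high, loose; origin under its centre. Bystander

How it is judged:
By the outcome, as a careful person would: the job done as asked, in the order asked, and still so for the second after the job is handed in, while the arm keeps its last pose, push and grip.
It also fails if it takes over 38 s, if anything falls off the work surface, if the arm or the gripper's body presses on something with over 40 N, if the wrist force passes 120 N, or if a joint passes its speed limit or range.

## Working session

There is one attempt and no reset: what is moved stays moved. The work goes in short steps, Python scripts to look and compute and a tool call to move; the robot and the scene stay as the last step left them, time stands still between calls to the robot, and variables do not carry over. Pictures are saved under pics/ and viewed, at most 10 in all, crops included, and the job is handed in when it is done.

Besides the shell and the picture viewer there is one more tool, called by a JSON object that holds its "name" and its "arguments". move_arm: Moves the arm, as the interface text tells. Its arguments: {"type":"object","properties":{"plan":{"type":"array"},"squeeze":{"type":"number"}},"required":["plan"]}

```bash
mkdir -p pics; cat > h.py <<'E'
import numpy as np, cv2
from rig import env
def K(p):
    f=p["color"].shape[0]/2/np.tan(np.radians(p["fov_y"])/2)
    return np.array([[f,0,p["cx"]],[0,f,p["cy"]],[0,0,1]])
def ray(p,px):
    n=cv2.undistortPoints(np.array([[px]],float),K(p),np.array(p["distortion"],float))[0,0]
    R=np.array(p["R"]);t=np.array(p["t"])
    return -R.T@t, R.T@np.array([n[0],n[1],1])
def atz(p,px,z):
    o,d=ray(p,px); return o+d*(z-o[2])/d[2]
def tri(obs):
    A=np.zeros((3,3));b=np.zeros(3)
    for p,px in obs:
        o,d=ray(p,px);d=d/np.linalg.norm(d);M=np.eye(3)-np.outer(d,d);A+=M;b+=M@o
    return np.linalg.solve(A,b)
def save(p,n): cv2.imwrite("pics/"+n,p["color"][:,:,::-1])
E
python3 - <<'E'
from h import *
np.set_printoptions(precision=4,suppress=True)
P={n:env.get_image(n) for n in("scene","side")}
best={}
for n,p in P.items():
    save(p,n+"0.png"); print(n,-np.array(p["R"]).T@p["t"])
    for t,z in(("gold_cap",.117),("tube_stand",0),("red_tube",.008),("lavender_tube",.008),("grey_tube",.008),("timer",0),("marker",0),("cup_jar",0)):
        for d in env.tip_of(t,p)[:2]: print(t,d["conf"],d["pixel"],atz(p,d["pixel"],z)); best.setdefault((t,n),d["pixel"])
for t in("gold_cap","red_tube","grey_tube","lavender_tube"):
    o=[(P[n],best[(t,n)]) for n in P if (t,n) in best]
    if len(o)==2: print(t,tri(o))
s=env.observe();print(s["time_s"],s["tool_rot"],s["grip_width"])
cv2.imwrite("pics/both.png",cv2.resize(np.hstack([P["scene"]["color"],P["side"]["color"]])[:,:,::-1],(800,300)))
E
```

```text
scene [-0.1419  0.9628  0.7993]
gold_cap 0.57 [326.0, 175.7] [ 0.5249 -0.1681  0.117 ]
tube_stand 0.57 [304.4, 220.1] [ 0.5459 -0.0971  0.    ]
timer 0.72 [291.7, 179.5] [ 0.7141 -0.2752  0.    ]
marker 0.93 [206.0, 334.4] [0.4637 0.3946 0.    ]
cup_jar 0.81 [159.1, 249.5] [0.7703 0.2419 0.    ]
side [0.3006 1.2613 0.6015]
gold_cap 0.4 [303.3, 170.3] [ 0.527  -0.1448  0.117 ]
tube_stand 0.56 [292.9, 208.9] [ 0.5538 -0.1136  0.    ]
timer 0.45 [254.8, 185.7] [ 0.7215 -0.2915  0.    ]
marker 0.53 [288.8, 302.7] [0.4706 0.3884 0.    ]
cup_jar 0.76 [183.3, 258.1] [0.7697 0.2457 0.    ]
cup_jar 0.28 [293.4, 208.9] [ 0.5523 -0.1139  0.    ]
gold_cap [ 0.5345 -0.1856  0.1046]
0.9 [[ 0.9272  0.3745 -0.    ]
 [ 0.3745 -0.9272 -0.    ]
 [-0.     -0.     -1.    ]] 0.08537808686253004
```

View pics/scene0.png

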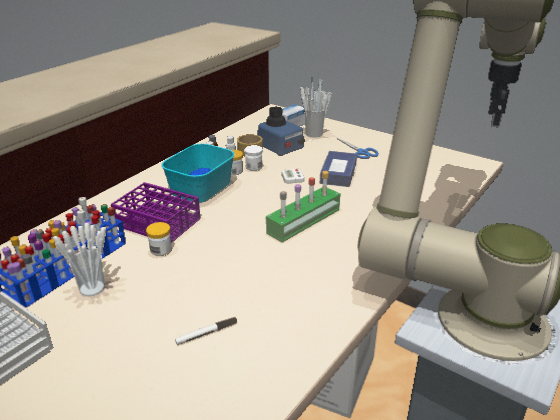

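View pics/side0.png

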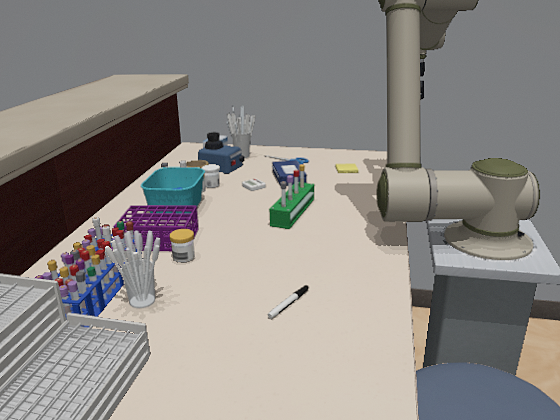

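The stand is in the middle of the table. The gold cap is at the far end, at (325,176) in scene and (303,170) in side, and the grey cap is at the near end, at (283,196) in scene. I'll work out a hover pose above the gold cap.

```bash
cat >> h.py <<'E'
from scipy.spatial.transform import Rotation as Ro
def rel(pos,R):
    s=env.observe();R0=np.array(s["tool_rot"])
    return Ro.from_matrix(R0.T@R).as_rotvec(degrees=True).round(2),(R0.T@(np.array(pos)-s["position"])*100).round(2)
def down(yaxis):
    y=np.array([*yaxis,0.])/np.linalg.norm(yaxis);z=np.array([0,0,-1.]);return np.column_stack([np.cross(y,z),y,z])
E
python3 - <<'E'
from h import *
np.set_printoptions(precision=4,suppress=True)
p=env.get_image("scene")
a=atz(p,[283,196],.117);g=atz(p,[325,176],.117);print(a,g,np.linalg.norm(a-g))
d=(a-g)[:2];d/=np.linalg.norm(d);print(d)
for y in ([-d[1],d[0]],[d[1],-d[0]]): print(rel([.53,-.16,.24],down(y)))
E
```

```text
[ 0.5549 -0.0063  0.117 ] [ 0.5262 -0.165   0.117 ] 0.16128231829672188
[0.1782 0.984 ]
(array([ -0.  ,   0.  , 122.25]), array([ 43.15, -20.32,  -0.87]))
(array([ -0.  ,  -0.  , -57.75]), array([ 43.15, -20.32,  -0.87]))
```

{"name": "move_arm", "arguments": {"plan": [[0,0,-5.8,4.3,-2.0,0,1],[0,0,-11.6,8.6,-4.1,0,1],[0,0,-17.4,12.9,-6.1,0,1],[0,0,-23.2,17.2,-8.1,0,1],[0,0,-29,21.5,-10.2,0,1]]}}

```text
time_s: 1.45
position: [0.3681, -0.3334, 0.2315]
tool_rot: [[0.627, 0.779, 0.0], [0.779, -0.627, -0.0], [-0.0, 0.001, -1.0]]
ft_force: [0.6, 0.1, -0.8]
grip_width: 0.0854
gripper_force: 0.0
```

```bash
python3 - <<'E'
from h import *
d=np.array([.1782,.984]);print(env.observe()["position"],rel([.53,-.16,.24],down([d[1],-d[0]])))
E
```

```text
[ 0.36811812 -0.33342797  0.2315155 ] (array([ 3.000e-02,  1.000e-02, -2.853e+01]), array([23.66,  1.75, -0.85]))
```

{"name": "move_arm", "arguments": {"plan": [[0,0,-5.7,4.7,0.3,-0.2,1],[0,0,-11.4,9.4,0.7,-0.4,1],[0,0,-17.1,14.1,1.0,-0.6,1],[0,0,-22.8,18.9,1.4,-0.7,1],[0,0,-28.5,23.7,1.75,-0.85,1]]}}

```text
time_s: 1.95
position: [0.531, -0.1601, 0.24]
tool_rot: [[0.178, 0.984, 0.0], [0.984, -0.178, -0.0], [-0.0, 0.0, -1.0]]
ft_force: [-0.3, -0.7, -0.5]
grip_width: 0.0852
gripper_force: 0.0
```

{"name": "move_arm", "arguments": {"plan": [[0,0,0,0,0,0,1],[0,0,0,0,0,0,1]]}}

```text
time_s: 2.15
position: [0.5302, -0.161, 0.2396]
tool_rot: [[0.181, 0.983, -0.0], [0.983, -0.181, -0.0], [-0.0, -0.0, -1.0]]
ft_force: [-0.8, -0.8, -0.6]
grip_width: 0.0854
gripper_force: 0.0
```

```bash
python3 - <<'E'
from h import *
np.set_printoptions(precision=4,suppress=True)
p=env.get_image("wrist");save(p,"w1.png");print(env.observe()["position"],-np.array(p["R"]).T@p["t"])
for t,z in(("gold_cap",.117),):
    for d in env.tip_of(t,p): print(t,d["conf"],d["pixel"],atz(p,d["pixel"],z))
for t in("gold_tube","red_tube","lavender_tube","grey_tube"):
    for d in env.outline_of(t,p)[:2]: print(t,d["conf"],d["bbox"])
E
```

```text
[ 0.5296 -0.1619  0.2396] [ 0.5439 -0.087   0.3823]
gold_cap 0.73 [283.9, 218.7] [ 0.5327 -0.1715  0.117 ]
gold_tube 0.71 [285.9, 211.1, 16.4, 31.7]
red_tube 0.81 [284.0, 151.1, 18.7, 28.3]
lavender_tube 0.64 [281.8, 15.7, 21.4, 31.4]
grey_tube 0.89 [282.7, 16.9, 26.0, 33.7]
```

View pics/w1.png

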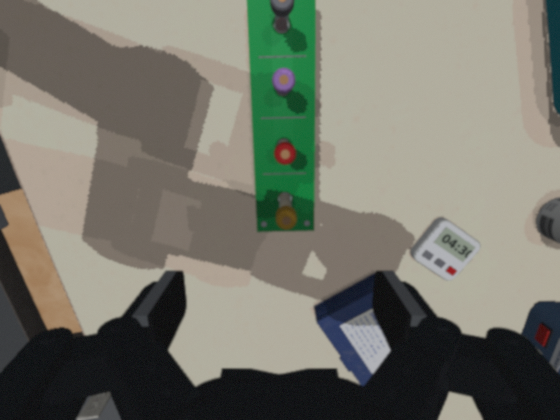

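Looking down, the caps are gold (286,217), red (285,153), lavender (283,80) and grey (282,4), and the cap pitch should be 55 mm. The row lines up with the tool and the fingers are clear of it.

```bash
python3 - <<'E'
from h import *
np.set_printoptions(precision=4,suppress=True)
p=env.get_image("wrist")
# top of cap at z=.126: red/lav/grey/gold visible top discs
X=[atz(p,c,.126) for c in([286,217],[285,152],[283.5,78],[282,3])];print(np.array(X),np.diff(X,axis=0))
print(atz(p,[286,217],.117))
m=env.outline_of("gold_cap",p)
for d in m[:2]: print(d["conf"],d["bbox"])
v=X[0]-X[2];print(np.linalg.norm(X[0]-X[3]))
d=-v[:2]/np.linalg.norm(v[:2]);print(d)
print(rel([.5325,-.1715,.16],down([d[1],-d[0]])))
E
```

```text
[[ 0.5343 -0.1692  0.126 ]
 [ 0.5431 -0.1162  0.126 ]
 [ 0.5518 -0.0624  0.126 ]
 [ 0.5598 -0.0131  0.126 ]] [[0.0088 0.053  0.    ]
 [0.0087 0.0539 0.    ]
 [0.008  0.0492 0.    ]]
[ 0.5339 -0.1721  0.117 ]
0.56 [285.4, 210.8, 26.9, 35.7]
0.15817274890112684
[0.1617 0.9868]
(array([ 0.01,  0.  , -1.29]), array([-0.84,  0.46,  7.99]))
```

{"name": "move_arm", "arguments": {"plan": [[0,0,-1.2,-0.9,0.4,4,0],[0,0,-1.2,-0.9,0.4,7.5,0],[0,0,-1.2,-0.9,0.4,8,0],[0,0,-1.2,-0.9,0.4,8,0]]}}

```text
time_s: 2.95
position: [0.5321, -0.1715, 0.16]
tool_rot: [[0.162, 0.987, -0.001], [0.987, -0.162, 0.001], [0.0, -0.001, -1.0]]
ft_force: [-0.4, 0.1, 0.7]
grip_width: 0.0428
gripper_force: 0.0
```

```bash
python3 - <<'E'
from h import *
np.set_printoptions(precision=4,suppress=True)
p=env.get_image("wrist");save(p,"w2.png");s=env.observe();print(s["position"],s["grip_width"])
for d in env.tip_of("gold_cap",p): print(d["conf"],d["pixel"],atz(p,d["pixel"],.117))
R=np.array(p["R"])
f,_=cv2.projectPoints(np.array(s["position"])+np.array([[0,0,.0],[0,0,.019]]),cv2.Rodrigues(R)[0],np.array(p["t"]),K(p),np.array(p["distortion"],float));print(f[:,0])
E
```

```text
[ 0.5327 -0.1717  0.1611] 0.04272136178480945
0.59 [280.6, 241.8] [ 0.5333 -0.1709  0.117 ]
[[279.9833 277.1062]
 [280.0889 298.0209]]
```

View pics/w2.png

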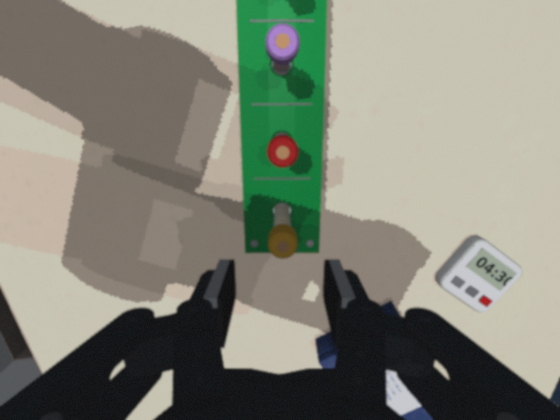

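The gold cap at (283,241) lies about 1 mm to the +y side of the finger centre line, which is otherwise well placed. I'll descend and grip.

{"name": "move_arm", "arguments": {"plan": [[0,0,0,0,0.15,2.5,0],[0,0,0,0,0.15,5,0],[0,0,0,0,0.15,6.2,0],[0,0,0,0,0.15,6.2,0],[0,0,0,0,0.15,6.2,-0.3]], "squeeze": 50}}

```text
time_s: 3.55
position: [0.5344, -0.1719, 0.0993]
tool_rot: [[0.162, 0.987, 0.002], [0.987, -0.162, -0.001], [-0.001, 0.002, -1.0]]
ft_force: [-0.2, -0.4, 0.1]
grip_width: 0.0306
gripper_force: 0.0
```

{"name": "move_arm", "arguments": {"plan": [[0,0,0,0,0,0,-0.6],[0,0,0,0,0,0,-1],[0,0,0,0,0,0,-1],[0,0,0,0,0,0,-1],[0,0,0,0,0,0,-1]]}}

```text
time_s: 4.05
position: [0.5344, -0.172, 0.0994]
tool_rot: [[0.162, 0.987, 0.003], [0.987, -0.162, -0.002], [-0.001, 0.003, -1.0]]
ft_force: [-0.3, 0.1, 5.9]
grip_width: 0.0162
gripper_force: 48.7
```

{"name": "move_arm", "arguments": {"plan": [[0,0,0,0,0,-1,-1],[0,0,0,0,0,-3,-1],[0,0,0,0,0,-5.5,-1],[0,0,0,0,0,-8,-1],[0,0,0,0,0,-11,-1]]}}

```text
time_s: 4.55
position: [0.5333, -0.1713, 0.2092]
tool_rot: [[0.162, 0.987, -0.001], [0.987, -0.162, 0.0], [0.0, -0.001, -1.0]]
ft_force: [0.1, 0.2, -0.7]
grip_width: 0.0163
gripper_force: 48.8
```

{"name": "move_arm", "arguments": {"plan": [[0,0,0,0,0,-3,-1],[0,0,0,0,0,-6,-1],[0,0,0,0,0,-8,-1],[0,0,0,0,0,-8,-1],[0,0,0,0,0,-8,-1]]}}

```text
time_s: 5.05
position: [0.5334, -0.1714, 0.2876]
tool_rot: [[0.162, 0.987, -0.0], [0.987, -0.162, 0.0], [0.0, -0.0, -1.0]]
ft_force: [0.6, 0.0, -0.4]
grip_width: 0.016
gripper_force: 48.8
```

```bash
python3 - <<'E'
from h import *
np.set_printoptions(precision=4,suppress=True)
P=[env.get_image(n) for n in("wrist","scene","side")];s=env.observe();print(s["position"],s["q"],s["grip_width"],s["gripper_force"])
save(P[0],"w3.png")
for p in P:
    for t in("gold_tube","gold_cap"):
        print(t,[(d["conf"],d["pixel"]) for d in env.tip_of(t,p)[:2]])
s1,s2=P[1]["color"],P[2]["color"]
c=[]
for p in P[1:]:
    f,_=cv2.projectPoints(np.array([s["position"]])-[0,0,.02],cv2.Rodrigues(np.array(p["R"]))[0],np.array(p["t"]),K(p),np.array(p["distortion"],float));x,y=f[0,0].astype(int);print(x,y)
    c.append(cv2.resize(p["color"][y-60:y+80,x-60:x+60],(400,466)))
cv2.imwrite("pics/lift.png",np.hstack(c)[:,:,::-1])
E
```

```text
[ 0.5333 -0.1714  0.2866] [-29.9231  21.0887  66.3391   0.001   92.7158 -20.6125] 0.01588919514993181 48.81208777427673
gold_tube [(0.87, [280.5, 218.0])]
gold_cap [(0.66, [275.9, 291.4])]
gold_tube [(0.5, [324.4, 149.1])]
gold_cap [(0.54, [327.4, 110.9]), (0.22, [162.6, 248.7])]
gold_tube [(0.54, [301.3, 143.1])]
gold_cap [(0.5, [303.5, 109.5])]
326 123
302 119
```

View pics/lift.png

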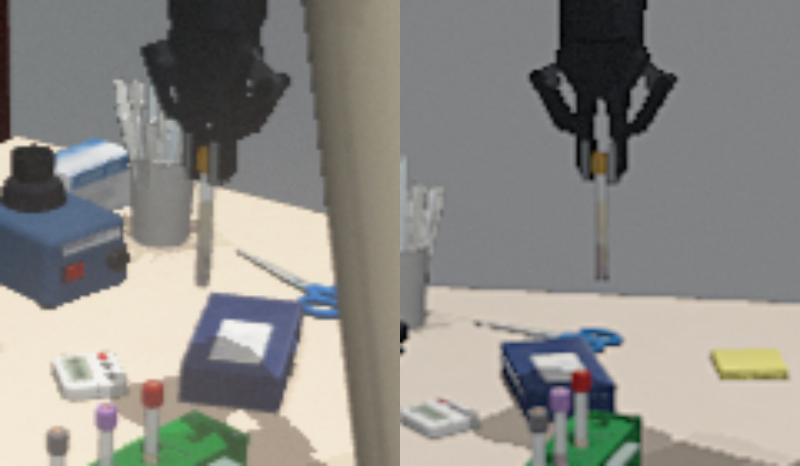

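The tube is held upright by the cap, clear of the stand, with its foot at about 0.197 m. The other three tubes are still standing. I'll lean it in the arm's pitch plane, with the foot swinging outward.

{"name": "move_arm", "arguments": {"plan": [[-4.7,-1.8,0,0,0,0,-1],[-9.4,-3.5,0,0,0,0,-1],[-14.1,-5.3,0,0,0,0,-1],[-18.8,-7.0,0,0,0,0,-1],[-23.4,-8.8,0,0,0,0,-1]]}}

```text
time_s: 6.0
position: [0.5335, -0.1715, 0.2881]
tool_rot: [[0.191, 0.909, 0.369], [0.97, -0.117, -0.213], [-0.15, 0.399, -0.905]]
ft_force: [0.2, -0.1, -0.8]
grip_width: 0.0161
gripper_force: 48.9
```

{"name": "move_arm", "arguments": {"plan": [[-4.7,-1.8,0,0,0,0,-1],[-9.4,-3.5,0,0,0,0,-1],[-14.1,-5.3,0,0,0,0,-1],[-18.8,-7.0,0,0,0,0,-1],[-23.4,-8.8,0,0,0,0,-1]]}}

```text
time_s: 6.5
position: [0.5334, -0.1714, 0.2882]
tool_rot: [[0.272, 0.695, 0.666], [0.924, 0.006, -0.383], [-0.271, 0.719, -0.64]]
ft_force: [0.8, -0.2, -0.1]
grip_width: 0.0163
gripper_force: 48.9
```

{"name": "move_arm", "arguments": {"plan": [[0,0,0,0,0,0,-1],[0,0,0,0,0,0,-1],[0,0,0,0,0,0,-1],[0,0,0,0,0,0,-1],[0,0,0,0,0,0,-1]]}}

```text
time_s: 7.0
position: [0.5339, -0.1718, 0.2881]
tool_rot: [[0.271, 0.697, 0.664], [0.924, 0.005, -0.382], [-0.27, 0.717, -0.643]]
ft_force: [0.2, -0.1, -0.3]
grip_width: 0.0162
gripper_force: 48.9
```

```bash
python3 - <<'E'
from h import *
np.set_printoptions(precision=4,suppress=True)
P=[env.get_image(n) for n in("scene","side")];s=env.observe();R=np.array(s["tool_rot"]);print(s["position"],s["q"],"tool lean",np.degrees(np.arccos(-R[2,2])))
c=[];F=[];C=[]
for p in P:
    a=env.tip_of("gold_tube",p);b=env.tip_of("gold_cap",p)
    print([(d["conf"],d["pixel"]) for d in a[:2]],[(d["conf"],d["pixel"]) for d in b[:2]])
    f,_=cv2.projectPoints(np.array([s["position"],np.array(s["position"])-.019*R[:,2],np.array(s["position"])+.09*R[:,2]]),cv2.Rodrigues(np.array(p["R"]))[0],np.array(p["t"]),K(p),np.array(p["distortion"],float));print("expect cap,foot",f[1:,0]);x,y=f[0,0].astype(int)
    c.append(cv2.resize(p["color"][y-60:y+80,x-60:x+60],(400,466)))
cv2.imwrite("pics/lean1.png",np.hstack(c)[:,:,::-1])
E
```

```text
[ 0.5338 -0.1717  0.2879] [-29.9244   5.6167 103.2996   0.0096  21.0905 -20.6212] tool lean 49.99317720863305
[(0.69, [315.1, 126.0])] [(0.64, [331.1, 114.2])]
expect cap,foot [[329.6054 113.6588]
 [313.9371 127.6525]]
[(0.44, [280.9, 128.2])] [(0.54, [308.1, 109.0])]
expect cap,foot [[306.6497 109.4411]
 [285.5021 128.3753]]
```

View pics/lean1.png

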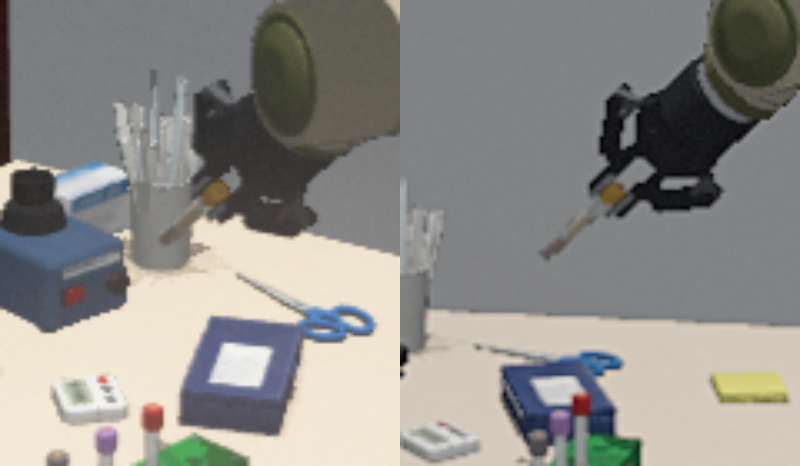

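The tube leans at 50°, matching the tool, with the cap high at (612,192) and the foot low at (545,252) in the right crop. Next I'll bring it back upright and lean it again.

{"name": "move_arm", "arguments": {"plan": [[4.7,1.8,0,0,0,0,-1],[9.4,3.5,0,0,0,0,-1],[14.1,5.3,0,0,0,0,-1],[18.8,7.0,0,0,0,0,-1],[23.4,8.8,0,0,0,0,-1]]}}

```text
time_s: 7.8
position: [0.5336, -0.1715, 0.2882]
tool_rot: [[0.19, 0.912, 0.364], [0.971, -0.119, -0.209], [-0.148, 0.393, -0.908]]
ft_force: [0.8, 0.1, -1.3]
grip_width: 0.0159
gripper_force: 48.9
```

{"name": "move_arm", "arguments": {"plan": [[4.7,1.8,0,0,0,0,-1],[9.4,3.5,0,0,0,0,-1],[14.1,5.3,0,0,0,0,-1],[18.8,7.0,0,0,0,0,-1],[23.4,8.8,0,0,0,0,-1]]}}

```text
time_s: 8.3
position: [0.5337, -0.1716, 0.288]
tool_rot: [[0.162, 0.987, -0.003], [0.987, -0.162, 0.002], [0.001, -0.003, -1.0]]
ft_force: [-0.3, 1.1, 0.3]
grip_width: 0.0161
gripper_force: 48.9
```

{"name": "move_arm", "arguments": {"plan": [[0,0,0,0,0,0,-1],[0,0,0,0,0,0,-1],[0,0,0,0,0,0,-1],[0,0,0,0,0,0,-1],[0,0,0,0,0,0,-1]]}}

```text
time_s: 8.8
position: [0.5334, -0.1713, 0.2882]
tool_rot: [[0.162, 0.987, 0.001], [0.987, -0.162, -0.001], [-0.0, 0.001, -1.0]]
ft_force: [-1.0, 0.1, -0.0]
grip_width: 0.0158
gripper_force: 48.9
```

{"name": "move_arm", "arguments": {"plan": [[-4.7,-1.8,0,0,0,0,-1],[-9.4,-3.5,0,0,0,0,-1],[-14.1,-5.3,0,0,0,0,-1],[-18.8,-7.0,0,0,0,0,-1],[-23.4,-8.8,0,0,0,0,-1]]}}

```text
time_s: 9.3
position: [0.5334, -0.1714, 0.2884]
tool_rot: [[0.191, 0.909, 0.37], [0.97, -0.117, -0.213], [-0.15, 0.4, -0.904]]
ft_force: [0.8, -0.3, -0.2]
grip_width: 0.0162
gripper_force: 48.9
```

{"name": "move_arm", "arguments": {"plan": [[-4.7,-1.8,0,0,0,0,-1],[-9.4,-3.5,0,0,0,0,-1],[-14.1,-5.3,0,0,0,0,-1],[-18.8,-7.0,0,0,0,0,-1],[-23.4,-8.8,0,0,0,0,-1]]}}

```text
time_s: 9.8
position: [0.5333, -0.1713, 0.2886]
tool_rot: [[0.272, 0.694, 0.667], [0.923, 0.007, -0.384], [-0.271, 0.72, -0.639]]
ft_force: [1.3, -1.0, -0.6]
grip_width: 0.016
gripper_force: 48.9
```

{"name": "move_arm", "arguments": {"plan": [[0,0,0,0,0,0,-1],[0,0,0,0,0,0,-1],[0,0,0,0,0,0,-1],[0,0,0,0,0,0,-1],[0,0,0,0,0,0,-1]]}}

```text
time_s: 10.3
position: [0.5339, -0.1718, 0.2881]
tool_rot: [[0.271, 0.697, 0.664], [0.924, 0.005, -0.382], [-0.27, 0.717, -0.643]]
ft_force: [-0.4, -0.3, -0.8]
grip_width: 0.0157
gripper_force: 48.9
```

```bash
python3 - <<'E'
from h import *
P=[env.get_image(n) for n in("scene","side")];s=env.observe();print(s["time_s"],"lean",np.degrees(np.arccos(-np.array(s["tool_rot"])[2,2])),np.abs(s["qvel"]).max())
for p in P: print([(d["conf"],d["pixel"]) for t in("gold_tube","gold_cap") for d in env.tip_of(t,p)[:1]])
cv2.imwrite("pics/lean2.png",np.hstack([cv2.resize(p["color"][60:270,230:390],(400,525)) for p in P])[:,:,::-1])
E
```

```text
10.4 lean 49.99523957634053 0.301756855596012
[(0.66, [314.8, 125.3]), (0.64, [330.5, 113.0])]
[(0.65, [284.1, 127.5]), (0.46, [308.9, 111.3])]
```

View pics/lean2.png

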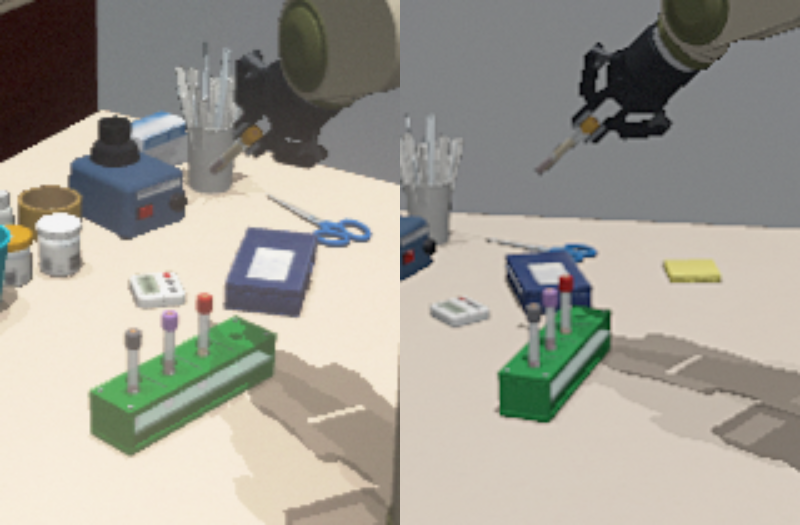

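The gold tube is held leaning again, with the cap at (590,125) above the foot at (540,172) in the right crop. The other three tubes stand in the stand and the timer hasn't moved.

```bash
python3 -c "
from rig import env
print(env.close_job())"
```

```text
the job is handed in; nothing more can be done
None
```

I handed the job in with the gold tube leaned to 50°, brought upright, leaned to 50° again and held there still, its foot about 0.23 m up, at 10.4 s; the other three tubes are still in the stand, and no verdict came back.

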